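Take the little dish out of its case and hold it level over the sink

TASK

Lift the sliding front pane of the clear case all the way up by the orange bar on its top and leave it up. Then take the blue dish by its wooden handle, draw it straight out, raise it a hand's height and give it a quarter turn, so that the handle points back towards you and the dish is over the near half of the large sink basin, between its near edge and the wooden board, ready for its steel ball to be rinsed. Keep the dish level and the loose ball in its middle throughout, leave the other things alone, and finish still holding the dish there, level and still, clear of everything: do not put it down.

Things in the scene. Friction and masses are not known exactly. Their poses are not given: they have to be found in the camera images.
- case: Clear case with aluminium edges, fixed on the worktop at the left, 160 deep x 155 wide x 130 high, inside 134 deep x 140 wide; no floor: its contents stand on the worktop. Origin: middle of its footprint at worktop level; z up; x runs from front to back. The front (-x) looks to the robot's right, give or take 12 degrees; the sliding pane that closes it is 70 mm in front of the origin.
- sash (a joint): Vertical slide of the front pane: 0 = shut, 0.10 = fully up, at its stop. Starts between 0 and 0.012 and stays where it is left (0.22 kg, friction 7 N: about 10 N lifts it slowly). Clear, 4 mm thick, 138 wide; the middle of its lower edge has a notch 48 wide and 50 high for the dish's handle.
- sash_handle (a point): Centre of the orange grip bar along the top of the pane: 80 long (across the case, along the case's y axis), 14 thick (along the case's x axis) and 26 high. It is 171 mm above the worktop when the pane is shut, 41 mm over the roof of the case, and moves with the pane. Grip it from above across its 14 mm thickness.
- dish: Small blue round dish, 106 mm across, rim 32 mm high, about 0.16 kg, loose, standing in the case with its handle out through the notch. Origin: centre of its underside. Its wooden handle runs along the dish's -x axis (at the start out of the case's front, within 4 degrees), z up. The inside is a shallow cone (14 degrees) with its lowest point in the middle.
- dish_grip (a point): Point on the wooden handle to grip: 165 mm from the dish's centre, on the handle's centre line, 29 mm above the dish's underside. The handle is 14 wide, 16 high (21 to 37 mm above the underside) and ends 26 mm beyond this point; at the start this point is about 95 mm in front of the pane.
- dish_middle (a point): Point on the dish's axis 22 mm above its underside, where the ball's centre is when it lies in the middle.
- ball_center (a point): Centre of the loose steel ball with a dark seam (a tea ball), 30 mm across, 0.03 kg, lying in the dish and free to roll.
- basin_near (a point): Fixed point at worktop level over the near half of the large basin (the basin nearer the robot) of the white sink, 50 mm right of its middle, half way between the basin's near edge and the upright wooden board that stands across the basin. The sink's flat rim is 2 mm above the worktop and begins at about x = 0.595; nothing there stands higher.
- salt_shaker: Salt shaker, 44 x 44 x 90, standing on the worktop to the right; leave alone. Origin: centre of its underside.
- mug_sink: White mug, 82 x 118 x 94, standing at the right; leave alone. Origin: centre of its underside.
- tumbler: Clear glass tumbler, 81 across, 93 high, standing at the right; leave alone. Origin: centre of its underside.
- teaspoon: Metal teaspoon, 130 x 27 x 11, lying on the worktop to the right; leave alone. Origin: centre of its underside.

How it is judged:
On the way, in this order (a step that is already met when the one before it is completed fails the run):
1. the pane has been lifted all the way up while the dish still stands in the case (value of joint sash above 0.088 m and x of dish in the frame of case above -0.03 m and height (world z) of dish below 0.01 m), for 0.2 s.
2. the dish is out in front of the case, held by the gripper and lifted off the worktop, with the ball in it (x of dish in the frame of case below -0.125 m and height (world z) of dish above 0.04 m and contact force between the fingers and dish above 1 N and distance between ball_center and dish_middle below 0.02 m), for 0.1 s.
At the end, for the whole second after the job is handed in: Pane still up (over 80 mm); gripper holds the dish, nothing else does: underside 50-250 mm up, still, level within 7 deg, square to its way out of the case within 20 deg, handle towards the robot, centre within 80 mm of basin_near; ball within 15 mm of the dish's middle (angle between the x axis of dish and the y axis of case, either way round below 0.35 rad and horizontal distance between dish and basin_near below 0.08 m and world x of dish_grip below 0.7 m and height (world z) of dish between 0.05 and 0.25 m and angle between dish's own z axis and vertical below 0.12 rad and distance between ball_center and dish_middle below 0.015 m and linear speed of dish below 0.03 m/s and angular speed of dish below 0.2 rad/s and contact force between the fingers and dish above 1 N and contact force between dish and case below 0.1 N and value of joint sash above 0.08 m); the arm keeps its last pose, push and grip.
It fails at once if the dish tips by more than 14 degrees (angle between dish's own z axis and vertical above 0.25 rad).
It fails at once if the ball strays more than 25 mm from the dish's middle (distance between ball_center and dish_middle above 0.025 m).
It fails at once if a bystander (salt shaker, mug, tumbler, teaspoon) is shifted by more than 25 mm (distance of any of salt_shaker, mug_sink, tumbler, teaspoon from where it was at the start of the episode above 0.025 m).
It also fails if it takes over 70 s, if anything falls off the work surface, if the arm or the gripper's body presses on something with over 40 N, if the wrist force passes 120 N, or if a joint passes its speed limit or range.

ROBOT

A 6-joint arm with a two-finger parallel gripper is mounted at the origin on a cart in front of the work surface, level with it; the furniture and walls round the work are solid. World frame = base frame: x ahead of the robot, y to its left, z up, the work surface at z = 0. Lengths are in m, angles in rad, forces in N, time in s.
With the tool pointing down it reaches from about 0.3 to 0.875 m from the base axis. Payload 4.2 kg.
Tool frame: the origin (TCP) lies midway between the tips of the shut fingers; the grasp point (between the pads) lies 19 mm behind it (ctrl.grasp_offset is the distance from the TCP to the grasp point, in m); z points along the fingers, y is the line along which they close (so a half turn about z gives the same grasp; the last joint's range is limited). The gripper opens to 85 mm and grips with 20 to 120 N. Pads are 22 mm wide; open, the fingers measure 114 mm over their backs; the gripper's body (76 mm by 85 mm) begins 54 mm behind the grasp point. The pads swing forward as they close: fully open they stand 13 mm farther back than shut.
Start: joints at [-1.244, 0.32, 1.565, -0, 1.257, -0.02], TCP at [0.195, -0.541, 0.201] pointing down, gripper open.
Joint ranges: [-3.11, 3.11], [-0.84, 2.01], [0.21, 2.61], [-1.34, 4.49], [0.05, 2.63], [-2.56, 2.56]. Speed limits (rad/s): [2.57, 2.57, 3.14, 3.14, 3.14, 3.14].

INTERFACE

Orientations are given as a unit quaternion [x, y, z, w].
In Python, from cell import ctrl gives the robot as it stands. The module is installed in compiled form; this text tells all that it offers.
- The arm moves only by the shell command python3 -m jog 'ROWS' [OPENING] [FORCE]. ROWS is JSON, a list of rows, each an object with "travel": the shift along the tool's x, y, z scaled (see below), a list of three; "rotation": the turn, a rotation vector about the tool's x, y, z scaled (see below), a list of three. In form: [{"travel": [x, y, z], "rotation": [wx, wy, wz]}, ...]. A call has 1 to 20 rows; each row is the pose to reach, as a shift and turn from the pose commanded when the call began, along the tool's axes at that moment; what a row does not reach only later rows make up. The controller multiplies each number of a shift by 200 mm and each number of a turn by 90 degrees. A row lasts 1/12 s, in which the tool goes at most 41.7 mm and 7.16 degrees, less where a joint would pass 70% of its speed; a pose out of reach is approached as far as the arm can. A call with a number of a shift or a turn outside -1 to 1 is refused whole. A call with a gripper value outside its range is refused whole. OPENING is the opening, from -1 (shut) to 1 (fully open), set as the call begins (- or left out, the last holds). The fingers move at their own pace and stop on an object; FORCE is the grip in N (left out, the last holds). Time passes only in rows, so rows that repeat a pose let the fingers close. It gives the time, the measured TCP pose, the force, the opening and the grip force at its end, in the units of the state.
- ctrl.observe(): the state, without advancing time (a new reading comes with each control period).
- ctrl.snapshot(name): name is "scene" or "top"; returns the picture (480x640x3 uint8, red, green, blue); there is no depth.
- ctrl.get_calibration(name): a dict with "K" (3x3 intrinsics, pixels), "cam_to_world" (4x4, takes a point from camera to world coordinates). Camera axes: x right, y up, looking along -z (the intrinsics and any distortion apply to the point x, -y, -z); pixel columns grow to the right and rows downward; lengths in m; the calibration is good to about 2 mm. A picture is of the moment at which its call begins. get_calibration takes no time and is no camera call.
- ctrl.sign_off(): hands the job in; it is judged then, once.
The state is a dict: "clock": time; "qpos": joint angles; "joint_velocities": joint speeds; "tau": joint torques, N m; "position": TCP position; "ee_rot": TCP orientation; "contact_force": force on the tool from outside, world axes, zero at the start; "torque": the same for the moment, N m; "grip_width": opening from 0.0 (shut) to 1.0 (fully open); "grasp_force": force on a finger pad.
Only numpy, scipy, OpenCV 4.12 (cv2) and the standard library are available. Lean on these libraries where they do the work, as an engineer would, in place of code of your own. Each camera call takes 0.05 s, during which the arm holds its last target. There are 200 camera calls.

## Working session

There is one attempt and no reset: what is moved stays moved. The work goes in short steps, Python scripts to look and compute and a shell command to move; the robot and the scene stay as the last step left them, time stands still between calls to the robot, and variables do not carry over. Pictures are saved under pics/ and viewed, at most 10 in all, crops included, and the job is handed in when it is done.

```bash
mkdir -p pics; python3 - <<'E'
from cell import ctrl
import cv2
print(ctrl.observe())
for n in("scene","top"):
    im=ctrl.snapshot(n); cv2.imwrite(f"pics/{n}0.png",im[:,:,::-1])
    c=ctrl.get_calibration(n); print(n,c)
E
```

```text
{'clock': 0.0, 'qpos': array([-1.24401816e+00,  3.20304847e-01,  1.56570339e+00, -2.55645861e-05,
        1.25742910e+00, -2.00149388e-02]), 'joint_velocities': array([ 0.00119331, -0.00057136,  0.00060377,  0.00128149,  0.00213054,
        0.00027647]), 'tau': array([ 4.85526052e-04, -4.15527499e+01, -2.34160298e+01, -4.72897156e-06,
        8.09369318e-03, -1.47103782e-05]), 'position': array([ 0.19523976, -0.54024929,  0.20006544]), 'ee_rot': array([ 9.85003346e-01,  1.72532774e-01, -1.52930085e-04, -9.09658991e-04]), 'contact_force': array([-0.54302848, -0.388174  ,  0.56178934]), 'torque': array([-0.03884927, -0.00214422, -0.01588656]), 'grasp_force': 0.0, 'grip_width': 1.0011058607117307}
scene {'K': array([[485.20705227,   0.        , 315.20619773],
       [  0.        , 485.20705227, 250.79933826],
       [  0.        ,   0.        ,   1.        ]]), 'cam_to_world': array([[ 0.11646603, -0.8542609 ,  0.50663001,  1.09305038],
       [ 0.99316094,  0.09596653, -0.06649637, -0.17159802],
       [ 0.00818572,  0.51090971,  0.85959541,  0.99620864],
       [ 0.        ,  0.        ,  0.        ,  1.        ]])}
top {'K': array([[594.59785863,   0.        , 324.58018846],
       [  0.        , 594.59785863, 234.51933462],
       [  0.        ,   0.        ,   1.        ]]), 'cam_to_world': array([[ 8.65065484e-04,  9.84201187e-01, -1.77051619e-01,
         4.00871293e-01],
       [-9.99965688e-01, -6.07286626e-04, -8.26159074e-03,
        -8.06256911e-02],
       [-8.23858849e-03,  1.77052691e-01,  9.84166891e-01,
         1.14163229e+00],
       [ 0.00000000e+00,  0.00000000e+00,  0.00000000e+00,
         1.00000000e+00]])}
```

View pics/scene0.png

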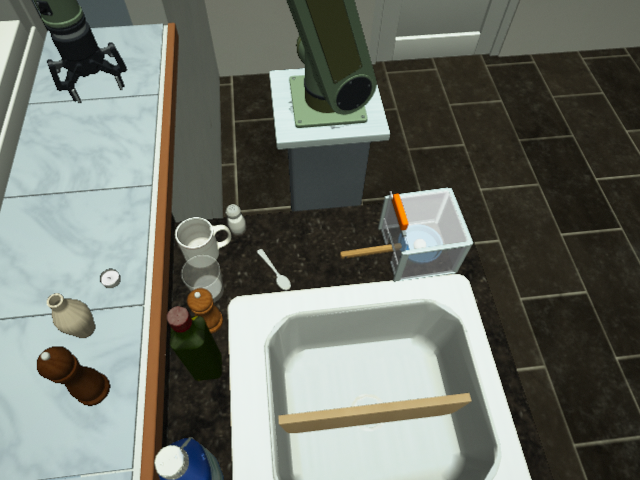

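View pics/top0.png

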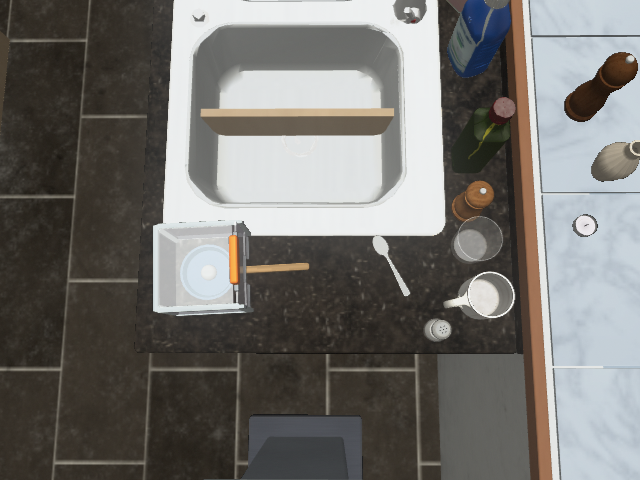

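The scene view shows the orange bar at about (400,211) and the handle from (341,254) to (402,247). In the top view the bar is at (234,259) and the handle runs from (246,268) to (309,266). The board spans (201–393, 108–135) and the basin's near edge is at about row 207.

```bash
cat > h.py <<'E'
import numpy as np, cv2
from cell import ctrl
def ray(n,p):
    c=ctrl.get_calibration(n);K=c["K"];M=c["cam_to_world"]
    d=np.array([(p[0]-K[0,2])/K[0,0],-(p[1]-K[1,2])/K[1,1],-1]);d=M[:3,:3]@d
    return M[:3,3],d/np.linalg.norm(d)
def plane(n,p,z):
    o,d=ray(n,p);return o+d*(z-o[2])/d[2]
def tri(a,b):
    (o1,d1),(o2,d2)=ray("scene",a),ray("top",b)
    s=np.linalg.lstsq(np.c_[d1,-d2],o2-o1,rcond=None)[0]
    p,q=o1+s[0]*d1,o2+s[1]*d2
    return (p+q)/2,np.linalg.norm(p-q)
def proj(n,p):
    c=ctrl.get_calibration(n);q=np.linalg.inv(c["cam_to_world"])@np.r_[p,1]
    return (c["K"]@[q[0],-q[1],-q[2]])[:2]/-q[2]
def mask(n,im,lo,hi,box):
    h=cv2.cvtColor(im,cv2.COLOR_RGB2HSV);m=cv2.inRange(h,lo,hi);k=np.zeros_like(m)
    x0,y0,x1,y1=box;k[y0:y1,x0:x1]=m[y0:y1,x0:x1]
    nn,l,s,c=cv2.connectedComponentsWithStats(k);i=1+np.argmax(s[1:,4])
    return l==i
def rect(m):
    pts=np.argwhere(m)[:,::-1].astype(np.float32);return cv2.minAreaRect(pts),pts
E
python3 - <<'E'
from h import *
S=cv2.imread("pics/scene0.png")[:,:,::-1];T=cv2.imread("pics/top0.png")[:,:,::-1]
for nm,lo,hi,bs,bt in(("bar",(5,200,120),(18,255,255),(380,180,420,240),(215,220,250,300)),("handle",(8,80,60),(25,220,255),(330,235,420,265),(244,255,320,280))):
    for n,im,b in(("scene",S,bs),("top",T,bt)):
        m=mask(n,im,lo,hi,b);r,p=rect(m);print(nm,n,len(p),p.min(0),p.max(0),p.mean(0),r)
        a=0 if (nm=="handle") else 1
        e=[p[p[:,a]<=p[:,a].min()+1].mean(0),p[p[:,a]>=p[:,a].max()-1].mean(0)]
        print(' ends',e)
c=np.hstack([cv2.resize(S[180:290,330:480],(400,293),interpolation=2),cv2.resize(T[210:320,150:320],(400,293)[:2],interpolation=2)])
cv2.imwrite("pics/crop0.png",c[:,:,::-1])
for p in((300,207),(300,135),(202,135),(393,135),(201,108),(393,108)):print(p,plane("top",p,0.0))
for p in((280,428),(470,402)):print(plane("scene",p,0))
E
```

```text
bar scene 219 [393. 193.] [407. 229.] [400.2283  210.78082] ((400.4276123046875, 211.02037048339844), (36.55065155029297, 6.708474159240723), 74.2913589477539)
 ends [array([396.42856, 193.71428], dtype=float32), array([403.2857 , 228.42857], dtype=float32)]Traceback (most recent call last):
  File "<stdin>", line 5, in <module>
  File "h.py", line 20, in mask
    nn,l,s,c=cv2.connectedComponentsWithStats(k);i=1+np.argmax(s[1:,4])
                                                     ~~~~~~~~~^^^^^^^^^
    return _wrapfunc(a, 'argmax', axis=axis, out=out, **kwds)
    return bound(*args, **kwds)
ValueError: attempt to get argmax of an empty sequence
```

```bash
cat > fit.py <<'E'
from h import *
import sys
from scipy.optimize import least_squares
def mom(m):
    p=np.argwhere(m)[:,::-1];c=p.mean(0);C=np.cov((p-c).T)
    return np.r_[c,np.sqrt(12*C[1,1])/2,C[0,1]/np.sqrt(C.trace())]
def hull(n,x,s):
    P=[]
    R=np.array([[np.cos(x[3]),-np.sin(x[3])],[np.sin(x[3]),np.cos(x[3])]])
    for a in(-1,1):
        for b in(-1,1):
            for c in(-1,1):
                P.append(proj(n,np.r_[x[:2]+R@[a*s[0]/2,b*s[1]/2],x[2]+c*s[2]/2]))
    h=cv2.convexHull(np.array(P,np.float32)).reshape(-1,2)
    m=np.zeros((480*8,640*8),np.uint8);cv2.fillConvexPoly(m,np.round((h+.5)*8).astype(int),255)
    q=np.argwhere(m[::2,::2])[:,::-1]/4-.5+.06;c=q.mean(0);C=np.cov((q-c).T)
    return np.r_[c,np.sqrt(12*C[1,1])/2,C[0,1]/np.sqrt(C.trace())]
def fitbar(S,T,bs,bt,x0):
    ms=mask("scene",S,(2,150,70),(22,255,255),bs);mt=mask("top",T,(2,150,70),(22,255,255),bt)
    print(ms.sum(),mt.sum());t=np.r_[mom(ms),mom(mt)]
    r=least_squares(lambda x:np.r_[hull("scene",x,(.014,.08,.026)),hull("top",x,(.014,.08,.026))]-t,x0,diff_step=3e-2,x_scale=[.01,.01,.01,.1])
    return r.x,r.fun
E
python3 - <<'E'
from fit import *
S=cv2.imread("pics/scene0.png")[:,:,::-1];T=cv2.imread("pics/top0.png")[:,:,::-1]
ht=cv2.cvtColor(T,cv2.COLOR_RGB2HSV);print(ht[258,228:242].tolist(),ht[267,245:312:6].tolist())
x0=np.r_[tri((400.2,210.8),(234,259))[0],0.0];print(x0)
x,f=fitbar(S,T,(380,180,420,240),(215,220,250,300),x0);print("bar",x.round(4),f.round(2))
for n,im,b in(("scene",S,(330,235,420,265)),("top",T,(244,255,320,280))):
    m=mask(n,im,(5,70,50),(28,225,255),b);r,p=rect(m);print(n,len(p),p.min(0),p.max(0))
    for c in range(int(p[:,0].min()),int(p[:,0].max())+1,6):
        q=p[p[:,0]==c][:,1];print(c,q.min(),q.max(),end=' | ')
    print()
c=np.hstack([cv2.resize(S[180:290,330:480],(400,293),interpolation=2),cv2.resize(T[210:320,150:320],(400,293),interpolation=2)])
cv2.imwrite("pics/crop0.png",c[:,:,::-1])
for p in((300,207),(300,135),(202,135),(393,135),(201,108),(393,108)):print(p,plane("top",p,0.0))
for p in((280,428),(470,402)):print(plane("scene",p,0))
E
```

```text
[[99, 19, 223], [11, 126, 219], [14, 181, 242], [17, 178, 247], [17, 173, 247], [18, 169, 247], [19, 167, 247], [16, 172, 243], [13, 186, 236], [10, 159, 148], [9, 129, 111], [10, 84, 97], [6, 14, 88], [0, 6, 86]] [[110, 6, 138], [17, 105, 185], [17, 104, 186], [17, 104, 187], [17, 107, 191], [17, 106, 195], [17, 106, 194], [17, 107, 193], [17, 107, 191], [17, 107, 188], [17, 105, 185], [17, 36, 63]]
[0.53397728 0.07685844 0.17667934 0.        ]
309 383
bar [0.5344 0.0767 0.1788 0.    ] [  0.49  -0.96 -10.34  -3.46  -0.03  -0.68 -18.44  -0.31]
scene 435 [340. 244.] [392. 258.]
340 251.0 257.0 | 346 250.0 257.0 | 352 249.0 257.0 | 358 249.0 256.0 | 364 248.0 255.0 | 370 247.0 254.0 | 376 246.0 253.0 | 382 245.0 253.0 | 388 244.0 252.0 | 
top 489 [246. 262.] [309. 273.]
246 266.0 272.0 | 252 266.0 272.0 | 258 265.0 272.0 | 264 265.0 272.0 | 270 265.0 271.0 | 276 264.0 271.0 | 282 264.0 271.0 | 288 264.0 270.0 | 294 263.0 270.0 | 300 263.0 270.0 | 306 262.0 269.0 | 
(300, 207) [ 0.6613072  -0.02262007  0.        ]
(300, 135) [ 0.80974691 -0.02140475  0.        ]
(202, 135) [0.81015876 0.17614755 0.        ]
(393, 135) [ 0.80935716 -0.20835859  0.        ]
(201, 108) [0.86764908 0.1803352  0.        ]
(393, 108) [ 0.86667502 -0.20947573  0.        ]
[ 0.89976255 -0.21025011  0.        ]
[0.89377933 0.17488662 0.        ]fit.py:16: RuntimeWarning: Mean of empty slice.
  q=np.argwhere(m[::2,::2])[:,::-1]/4-.5+.06;c=q.mean(0);C=np.cov((q-c).T)
  ret = um.true_divide(
  avg = a.mean(axis, **keepdims_kw)
fit.py:16: RuntimeWarning: Degrees of freedom <= 0 for slice
  q=np.argwhere(m[::2,::2])[:,::-1]/4-.5+.06;c=q.mean(0);C=np.cov((q-c).T)
  c *= np.true_divide(1, fact)
  c *= np.true_divide(1, fact)
```

View pics/crop0.png

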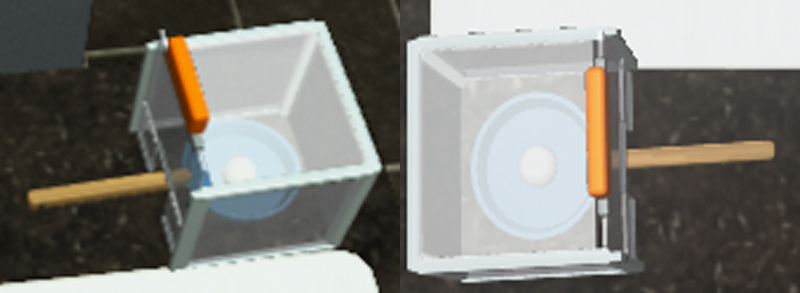

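The crops show the bar running along world x, the dish with its ball in the middle, and the handle sticking out towards the right (−y). I'll correct the yaw guess and work out the handle line.

```bash
python3 - 2>/dev/null <<'E'
from fit import *
S=cv2.imread("pics/scene0.png")[:,:,::-1];T=cv2.imread("pics/top0.png")[:,:,::-1]
x0=np.r_[tri((400.2,210.8),(234,259))[0],np.pi/2-.05]
x,f=fitbar(S,T,(380,180,420,240),(215,220,250,300),x0);print("bar",x.round(4),f.round(2))
nv=[];os=[];ends={}
for n,im,b in(("scene",S,(330,235,420,265)),("top",T,(244,255,320,280))):
    p=rect(mask(n,im,(5,70,50),(28,225,255),b))[1]
    k=np.polyfit(p[:,0],p[:,1],1);f=lambda c:(c,np.polyval(k,c))
    e=p[:,0].min()-.5 if n=="scene" else p[:,0].max()+.5
    ends[n]=f(e);o,d1=ray(n,f(e));d2=ray(n,f(p[:,0].mean()))[1];q=np.cross(d1,d2);nv.append(q/np.linalg.norm(q));os.append(o)
u=np.cross(*nv);u/=np.linalg.norm(u);u*=np.sign(u[1])
p0=np.linalg.lstsq(np.array(nv),[nv[i]@os[i] for i in(0,1)],rcond=None)[0]
for n in ends:
    o,d=ray(n,ends[n]);s=np.linalg.lstsq(np.c_[u,-d],o-p0,rcond=None)[0];print(n,"end",p0+u*s[0])
print("dir",u, np.degrees(np.arctan2(u[0],u[1])))
# corners of roof, ball
print("ball",tri((420,244),(207.5,272)))
E
```

```text
309 383
bar [0.5336 0.077  0.1753 1.6389] [0.39 0.13 1.02 0.28 0.27 0.15 1.19 0.24]
scene end [ 0.54098198 -0.0425609   0.03136683]
top end [ 0.54100621 -0.04300656  0.03137469]
dir [-0.05428925  0.9983701  -0.01760172] -3.112557627048938
ball (array([0.52993696, 0.15022369, 0.02546948]), np.float64(0.0007207172028692318))
```

```bash
cat > go.py <<'E'
# usage: go.py x y z yaw_deg : shift/turn (jog units) from the measured pose; TCP target, tool pointing down, tool x at yaw
import sys
from h import *
from scipy.spatial.transform import Rotation as R
x,y,z,w=map(float,sys.argv[1:5])
s=ctrl.observe();Q=R.from_quat(s["ee_rot"])
T=R.from_euler('z',w,degrees=True)*R.from_euler('x',180,degrees=True)
print("t",round(s["clock"],2),"pos",s["position"].round(4),"travel",(Q.inv().apply(np.array([x,y,z])-s["position"])/.2).round(3),"rot",((Q.inv()*T).as_rotvec()/(np.pi/2)).round(4),
 "F",s["contact_force"].round(1),"grip",round(float(s["grasp_force"]),1),round(float(s["grip_width"]),3))
E
python3 -m jog '[{"travel":[0,0,-0.3],"rotation":[0,0,0]},{"travel":[0,0,-0.6],"rotation":[0,0,0]},{"travel":[0.2,-0.18,-0.6],"rotation":[0,0,0]},{"travel":[0.9,-0.8,-0.6],"rotation":[0,0,0]},{"travel":[0.9,-0.8,-0.6],"rotation":[0,0,0]},{"travel":[0.9,-0.8,-0.6],"rotation":[0,0,0]},{"travel":[0.9,-0.8,-0.6],"rotation":[0,0,0]},{"travel":[0.9,-0.8,-0.6],"rotation":[0,0,0]},{"travel":[0.9,-0.8,-0.6],"rotation":[0,0,0]},{"travel":[0.9,-0.8,-0.6],"rotation":[0,0,0]},{"travel":[0.9,-0.8,-0.6],"rotation":[0,0,0]}]' 1 60
python3 -m jog '[{"travel":[0.9,-0.8,0],"rotation":[0,0,0]},{"travel":[0.9,-0.8,0],"rotation":[0,0,0]},{"travel":[0.9,-0.8,0],"rotation":[0,0,0]},{"travel":[0.9,-0.8,0],"rotation":[0,0,0]},{"travel":[0.9,-0.8,0],"rotation":[0,0,0]},{"travel":[0.9,-0.8,0],"rotation":[0,0,0]},{"travel":[0.9,-0.8,0],"rotation":[0,0,0]},{"travel":[0.9,-0.8,0],"rotation":[0,0,0]},{"travel":[0.9,-0.8,0],"rotation":[0,0,0]}]'
python3 go.py .5336 .077 .25 3.9
python3 - <<'E'
from h import *
print(tri((279,420),(393,110)),tri((469,397),(201,110)))
for p in((188,150),(405,150),(300,207)):print(plane("top",p,0.002))
E
```

```text
clock: 1.02
position: [0.3102, -0.3293, 0.3207]
ee_rot: [0.985, 0.173, -0.0, 0.0]
contact_force: [-0.7, -0.4, -0.3]
grip_width: 0.996
grasp_force: 0.0
clock: 1.77
position: [0.425, -0.1189, 0.3205]
ee_rot: [0.985, 0.172, -0.001, 0.0]
contact_force: [-0.2, 0.6, -0.8]
grip_width: 1.004
grasp_force: 0.0
t 1.77 pos [ 0.425  -0.1189  0.3205] travel [ 0.843 -0.738  0.351] rot [0.0003 0.0009 0.1765] F [-0.2  0.6 -0.8] grip 0.0 1.004
(array([ 0.87689987, -0.2129236 , -0.03576211]), np.float64(0.001006672311998063)) (array([ 0.87683724,  0.18756571, -0.03346018]), np.float64(0.0004998741251122724))
[0.77803011 0.20260629 0.002     ]
[ 0.77722374 -0.23145575  0.002     ]
[ 0.66085094 -0.02272169  0.002     ]
```

```bash
python3 -m jog '[{"travel":[0.84,-0.74,0.2],"rotation":[0,0,0.177]},{"travel":[0.84,-0.74,0.2],"rotation":[0,0,0.177]},{"travel":[0.84,-0.74,0.2],"rotation":[0,0,0.177]},{"travel":[0.84,-0.74,0.2],"rotation":[0,0,0.177]},{"travel":[0.84,-0.74,0.2],"rotation":[0,0,0.177]},{"travel":[0.84,-0.74,0.2],"rotation":[0,0,0.177]},{"travel":[0.84,-0.74,0.2],"rotation":[0,0,0.177]},{"travel":[0.84,-0.74,0.2],"rotation":[0,0,0.177]},{"travel":[0.84,-0.74,0.2],"rotation":[0,0,0.177]}]'
python3 go.py .5336 .077 .156 3.9
```

```text
clock: 2.52
position: [0.5329, 0.0767, 0.2808]
ee_rot: [0.999, 0.033, -0.0, 0.001]
contact_force: [0.6, 0.6, -0.1]
grip_width: 1.003
grasp_force: 0.0
t 2.52 pos [0.5329 0.0767 0.2808] travel [ 0.004 -0.002  0.624] rot [ 0.0007  0.0005 -0.0011] F [ 0.6  0.6 -0.1] grip 0.0 1.003
```

```bash
python3 -m jog '[{"travel":[0,0,0.1],"rotation":[0,0,0]},{"travel":[0,0,0.2],"rotation":[0,0,0]},{"travel":[0,0,0.3],"rotation":[0,0,0]},{"travel":[0,0,0.4],"rotation":[0,0,0]},{"travel":[0,0,0.5],"rotation":[0,0,0]},{"travel":[0,0,0.6],"rotation":[0,0,0]},{"travel":[0,0,0.62],"rotation":[0,0,0]},{"travel":[0,0,0.62],"rotation":[0,0,0]}]'
python3 -m jog '[{"travel":[0,0,0],"rotation":[0,0,0]},{"travel":[0,0,0],"rotation":[0,0,0]},{"travel":[0,0,0],"rotation":[0,0,0]},{"travel":[0,0,0],"rotation":[0,0,0]},{"travel":[0,0,0],"rotation":[0,0,0]},{"travel":[0,0,0],"rotation":[0,0,0]},{"travel":[0,0,0],"rotation":[0,0,0]},{"travel":[0,0,0],"rotation":[0,0,0]},{"travel":[0,0,0],"rotation":[0,0,0]},{"travel":[0,0,0],"rotation":[0,0,0]},{"travel":[0,0,0],"rotation":[0,0,0]},{"travel":[0,0,0],"rotation":[0,0,0]}]' -1 60
```

```text
clock: 3.18
position: [0.532, 0.0769, 0.1564]
ee_rot: [0.999, 0.033, -0.001, 0.0]
contact_force: [-0.0, 0.1, 0.9]
grip_width: 0.997
grasp_force: 0.0
clock: 4.18
position: [0.5329, 0.0788, 0.1568]
ee_rot: [0.999, 0.034, -0.0, 0.0]
contact_force: [0.1, 0.2, -0.0]
grip_width: 0.0
grasp_force: 0.0
```

The fingers shut on nothing, so I'll take a look.

```bash
python3 - <<'E'
from h import *
S=ctrl.snapshot("scene");T=ctrl.snapshot("top")
cv2.imwrite("pics/s1.png",S[:,:,::-1]);cv2.imwrite("pics/t1.png",T[:,:,::-1])
c=np.hstack([cv2.resize(S[130:290,330:480],(400,427),interpolation=2),cv2.resize(T[190:350,140:290],(400,427),interpolation=2)])
cv2.imwrite("pics/crop1.png",c[:,:,::-1])
E
python3 go.py .5336 .077 .156 3.9
```

```text
t 4.28 pos [0.5329 0.0788 0.1569] travel [0.003 0.009 0.004] rot [0.0001 0.     0.0004] F [-0.2  0.   0.4] grip 0.0 -0.005
```

View pics/crop1.png

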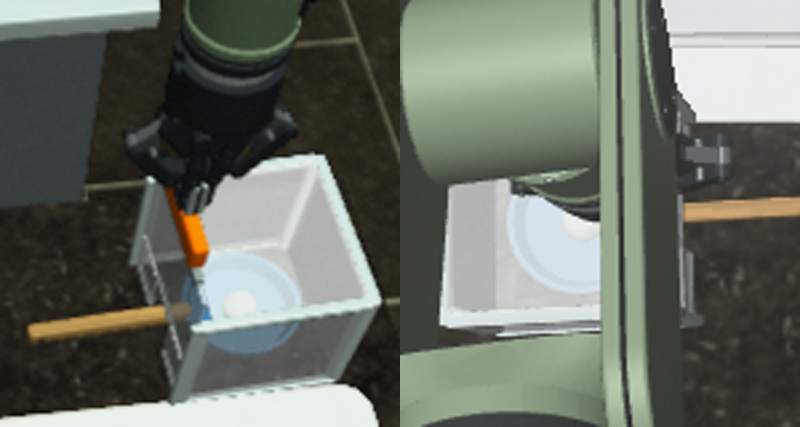

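```bash
python3 - <<'E'
from h import *
p=ctrl.observe()["position"]
print(proj("scene",p),proj("scene",p+[0,0,.019]),proj("scene",[.5336,.077,.175]), "bar ends", [proj("scene",[.5336+s*.04,.077-s*.0027,z]) for s in(-1,1) for z in (.162,.188)])
print(proj("top",p),proj("top",[.5336,.077,.175]))
S=cv2.imread("pics/s1.png");cv2.imwrite("pics/c2.png",cv2.resize(S[160:240,370:450],(600,600),interpolation=cv2.INTER_CUBIC))
E
```

```text
[399.05202651 215.8150935 ] [400.48886459 210.56299942] [399.63072424 211.14323978] bar ends [array([396.08332408, 199.3562634 ]), array([397.96564898, 191.87450726]), array([401.32677524, 230.77043252]), array([403.40838689, 223.69531127])]
[234.12114236 261.12374962] [233.48857117 259.25572128]
```

View pics/c2.png

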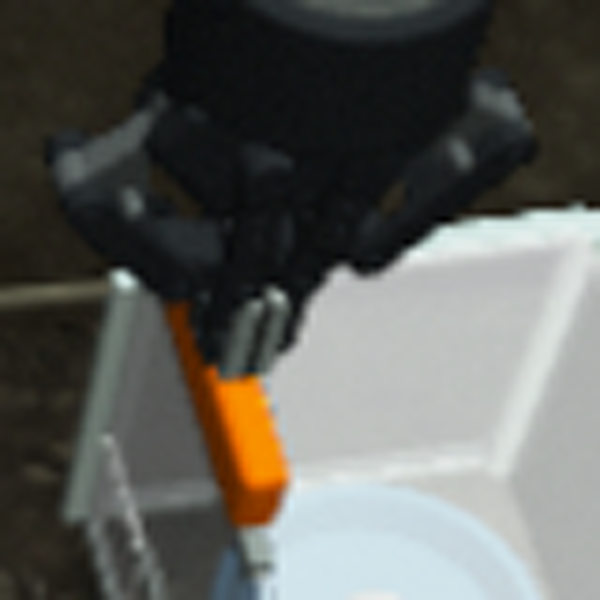

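```bash
python3 - <<'E'
from h import *
y=np.array([.34,-.94,0])
for s in(-1,0,1):print(proj("scene",np.array([.195,-.54,.213])+s*.0425*y))
print("tip",plane("scene",(403.3,209.3),.157),plane("scene",(403.3,209.3),.188),plane("scene",(403.3,209.3),.175))
print(ctrl.observe()["qpos"])
E
```

```text
[123.99383414  99.25390789]
[105.56290091 104.99594609]
[ 86.79570791 110.84274385]
tip [0.51749504 0.09118866 0.157     ] [0.5387558  0.08148144 0.188     ] [0.52984    0.08555221 0.175     ]
[ 1.25526263e-01  2.95480563e-01  1.71660130e+00 -1.02792977e-04
  1.12953196e+00  1.62762067e+00]
```

The picture shows the shut fingertips at about crop (250,365), which is scene (403,208). They end just on top of the bar, about 30 mm higher than the reported TCP suggests. I'll open and go down in small steps while checking the force.

```bash
python3 -m jog '[{"travel":[0,0,0],"rotation":[0,0,0]},{"travel":[0,0,0],"rotation":[0,0,0]},{"travel":[0,0,0],"rotation":[0,0,0]},{"travel":[0,0,0],"rotation":[0,0,0]},{"travel":[0,0,0],"rotation":[0,0,0]},{"travel":[0,0,0],"rotation":[0,0,0]},{"travel":[0,0,0],"rotation":[0,0,0]},{"travel":[0,0,0],"rotation":[0,0,0]},{"travel":[0,0,0],"rotation":[0,0,0]},{"travel":[0,0,0],"rotation":[0,0,0]}]' 1
python3 -m jog '[{"travel":[0,0,0.02],"rotation":[0,0,0]},{"travel":[0,0,0.04],"rotation":[0,0,0]},{"travel":[0,0,0.06],"rotation":[0,0,0]},{"travel":[0,0,0.06],"rotation":[0,0,0]}]'
python3 - <<'E'
from h import *
S=ctrl.snapshot("scene");cv2.imwrite("pics/s3.png",cv2.resize(S[150:240,360:450],(600,600),interpolation=cv2.INTER_CUBIC)[:,:,::-1])
p=ctrl.observe()["position"]
from scipy.spatial.transform import Rotation as R
y=R.from_quat(ctrl.observe()["ee_rot"]).apply([0,1,0])
for dz in(.013,.043):print([((proj("scene",p+[0,0,dz]+s*.0425*y)-[360,150])*600/90).round() for s in(-1,1)])
E
```

```text
clock: 5.12
position: [0.5329, 0.0788, 0.1569]
ee_rot: [0.999, 0.034, -0.0, 0.0]
contact_force: [0.1, 0.2, -0.4]
grip_width: 0.995
grasp_force: 0.0
clock: 5.45
position: [0.5322, 0.0787, 0.1437]
ee_rot: [0.999, 0.034, -0.001, 0.0]
contact_force: [-0.1, 0.2, -0.6]
grip_width: 0.999
grasp_force: 0.0
[array([389., 417.]), array([130., 457.])]
[array([408., 361.]), array([141., 401.])]
```

View pics/s3.png

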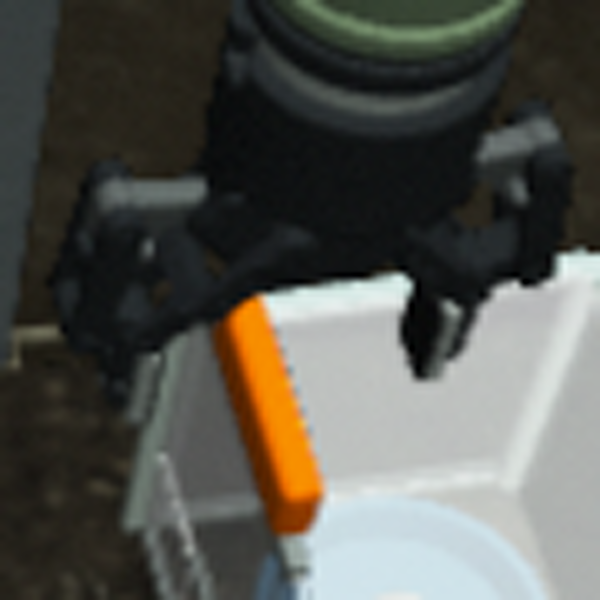

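The open tips sit at about crop (428,375) and (125,405), straddling the bar. They are still about 28 mm above the reported height, so I'll go another 18 mm down in small steps and then close.

```bash
python3 -m jog '[{"travel":[0,0,0.02],"rotation":[0,0,0]},{"travel":[0,0,0.04],"rotation":[0,0,0]},{"travel":[0,0,0.06],"rotation":[0,0,0]},{"travel":[0,0,0.08],"rotation":[0,0,0]},{"travel":[0,0,0.09],"rotation":[0,0,0]},{"travel":[0,0,0.09],"rotation":[0,0,0]}]'
python3 -m jog '[{"travel":[0,0,0],"rotation":[0,0,0]},{"travel":[0,0,0],"rotation":[0,0,0]},{"travel":[0,0,0],"rotation":[0,0,0]},{"travel":[0,0,0],"rotation":[0,0,0]},{"travel":[0,0,0],"rotation":[0,0,0]},{"travel":[0,0,0],"rotation":[0,0,0]},{"travel":[0,0,0],"rotation":[0,0,0]},{"travel":[0,0,0],"rotation":[0,0,0]},{"travel":[0,0,0],"rotation":[0,0,0]},{"travel":[0,0,0],"rotation":[0,0,0]},{"travel":[0,0,0],"rotation":[0,0,0]},{"travel":[0,0,0],"rotation":[0,0,0]}]' -1 60
```

```text
clock: 6.0
position: [0.5325, 0.0787, 0.1262]
ee_rot: [0.999, 0.034, -0.001, 0.0]
contact_force: [-0.1, -0.6, -0.6]
grip_width: 0.998
grasp_force: 0.0
clock: 7.0
position: [0.533, 0.0784, 0.1271]
ee_rot: [0.999, 0.034, 0.0, 0.0]
contact_force: [-0.4, -4.2, 1.6]
grip_width: 0.147
grasp_force: 60.3
```

```bash
python3 -m jog '[{"travel":[0,0,-0.03],"rotation":[0,0,0]},{"travel":[0,0,-0.06],"rotation":[0,0,0]},{"travel":[0,0,-0.09],"rotation":[0,0,0]},{"travel":[0,0,-0.12],"rotation":[0,0,0]},{"travel":[0,0,-0.15],"rotation":[0,0,0]},{"travel":[0,0,-0.18],"rotation":[0,0,0]},{"travel":[0,0,-0.21],"rotation":[0,0,0]},{"travel":[0,0,-0.24],"rotation":[0,0,0]},{"travel":[0,0,-0.27],"rotation":[0,0,0]},{"travel":[0,0,-0.3],"rotation":[0,0,0]},{"travel":[0,0,-0.33],"rotation":[0,0,0]},{"travel":[0,0,-0.36],"rotation":[0,0,0]},{"travel":[0,0,-0.39],"rotation":[0,0,0]},{"travel":[0,0,-0.42],"rotation":[0,0,0]},{"travel":[0,0,-0.44],"rotation":[0,0,0]},{"travel":[0,0,-0.46],"rotation":[0,0,0]},{"travel":[0,0,-0.46],"rotation":[0,0,0]},{"travel":[0,0,-0.46],"rotation":[0,0,0]}]'
```

```text
clock: 8.5
position: [0.5329, 0.0783, 0.2177]
ee_rot: [0.999, 0.034, -0.001, 0.001]
contact_force: [1.4, -4.7, -7.0]
grip_width: 0.152
grasp_force: 59.1
```

Up 91 mm without slipping. A bit more to the stop.

```bash
python3 -m jog '[{"travel":[0,0,-0.01],"rotation":[0,0,0]},{"travel":[0,0,-0.02],"rotation":[0,0,0]},{"travel":[0,0,-0.03],"rotation":[0,0,0]},{"travel":[0,0,-0.03],"rotation":[0,0,0]},{"travel":[0,0,-0.03],"rotation":[0,0,0]}]'
python3 - 2>/dev/null <<'E'
from fit import *
S=ctrl.snapshot("scene");cv2.imwrite("pics/s4.png",S[:,:,::-1])
m=mask("scene",S,(2,150,70),(22,255,255),(370,130,430,235));p=np.argwhere(m)[:,::-1];print(len(p),p.min(0),p.max(0))
print([proj("scene",[.5336+.04,.077-.0027,z]) for z in (.162+.09,.162+.095,.162+.1)])
e=p[p[:,1]>=p[:,1].max()-1].mean(0);print(e, [proj("scene",[.5336+.04,.077-.0027,z]) for z in (.1595,.162)])
E
```

```text
clock: 8.92
position: [0.5329, 0.0783, 0.2236]
ee_rot: [0.999, 0.034, -0.001, 0.001]
contact_force: [2.5, -5.3, -6.9]
grip_width: 0.15
grasp_force: 58.9
226 [405 173] [416 201]
[array([408.96358961, 204.81391583]), array([409.42572438, 203.24318118]), array([409.89222144, 201.65761969])]
[411.5 200.5] [array([401.13152989, 231.43404549]), array([401.32677524, 230.77043252])]
```

The bar rose from row 229 to row 201, about 97 mm, so the pane is up. Now I'll release, rise, and move over the handle.

```bash
python3 -m jog '[{"travel":[0,0,0],"rotation":[0,0,0]},{"travel":[0,0,0],"rotation":[0,0,0]},{"travel":[0,0,0],"rotation":[0,0,0]},{"travel":[0,0,0],"rotation":[0,0,0]},{"travel":[0,0,0],"rotation":[0,0,0]},{"travel":[0,0,0],"rotation":[0,0,0]},{"travel":[0,0,0],"rotation":[0,0,0]},{"travel":[0,0,0],"rotation":[0,0,0]},{"travel":[0,0,0],"rotation":[0,0,0]},{"travel":[0,0,-0.1],"rotation":[0,0,0]},{"travel":[0,0,-0.2],"rotation":[0,0,0]},{"travel":[0,0,-0.3],"rotation":[0,0,0]},{"travel":[0,0,-0.4],"rotation":[0,0,0]},{"travel":[0,0,-0.42],"rotation":[0,0,0]},{"travel":[0,0,-0.42],"rotation":[0,0,0]}]' 1
python3 go.py .5396 -.0168 .306 93.1
```

```text
clock: 10.22
position: [0.5336, 0.0789, 0.3101]
ee_rot: [0.999, 0.034, 0.002, -0.0]
contact_force: [-1.1, -0.5, 0.2]
grip_width: 1.001
grasp_force: 0.0
t 10.22 pos [0.5336 0.0789 0.3101] travel [-0.003  0.48   0.02 ] rot [ 0.0015 -0.0016 -0.9907] F [-1.1 -0.5  0.2] grip 0.0 1.001
```

```bash
python3 -m jog '[{"travel":[0,0.15,0],"rotation":[0,0,-0.06]},{"travel":[0,0.3,0],"rotation":[0,0,-0.14]},{"travel":[0,0.48,0],"rotation":[0,0,-0.22]},{"travel":[0,0.48,0],"rotation":[0,0,-0.3]},{"travel":[0,0.48,0],"rotation":[0,0,-0.38]},{"travel":[0,0.48,0],"rotation":[0,0,-0.46]},{"travel":[0,0.48,0],"rotation":[0,0,-0.54]},{"travel":[0,0.48,0],"rotation":[0,0,-0.62]},{"travel":[0,0.48,0],"rotation":[0,0,-0.7]},{"travel":[0,0.48,0],"rotation":[0,0,-0.78]},{"travel":[0,0.48,0],"rotation":[0,0,-0.86]},{"travel":[0,0.48,0],"rotation":[0,0,-0.94]},{"travel":[0,0.48,0],"rotation":[0,0,-0.991]},{"travel":[0,0.48,0],"rotation":[0,0,-0.991]},{"travel":[0,0.48,0],"rotation":[0,0,-0.991]}]'
python3 go.py .5396 -.0168 .06 93.1
python3 - <<'E'
from h import *
for n in("scene","top"):
    I=ctrl.snapshot(n);cv2.imwrite(f"pics/{n}5.png",I[:,:,::-1])
    b=(330,220,440,265) if n=="scene" else (220,240,330,300)
    m=cv2.inRange(cv2.cvtColor(I,cv2.COLOR_RGB2HSV),(5,70,50),(28,225,255))[b[1]:b[3],b[0]:b[2]];p=np.argwhere(m)[:,::-1]+b[:2];print(n,len(p),p.min(0) if len(p) else 0,p.max(0) if len(p) else 0)
E
```

```text
clock: 11.47
position: [0.539, -0.0169, 0.3074]
ee_rot: [0.688, 0.725, -0.001, -0.001]
contact_force: [-0.2, -0.3, -0.7]
grip_width: 1.0
grasp_force: 0.0
t 11.47 pos [ 0.539  -0.0169  0.3074] travel [0.    0.006 1.237] rot [-0.0016 -0.0001 -0.0012] F [-0.2 -0.3 -0.7] grip 0.0 1.0
scene 535 [332 220] [398 262]
top 678 [220 240] [294 278]
```

```bash
python3 -m jog '[{"travel":[0,0,0.15],"rotation":[0,0,0]},{"travel":[0,0,0.3],"rotation":[0,0,0]},{"travel":[0,0,0.45],"rotation":[0,0,0]},{"travel":[0,0,0.6],"rotation":[0,0,0]},{"travel":[0,0,0.75],"rotation":[0,0,0]},{"travel":[0,0,0.9],"rotation":[0,0,0]},{"travel":[0,0,1],"rotation":[0,0,0]},{"travel":[0,0,1],"rotation":[0,0,0]},{"travel":[0,0,1],"rotation":[0,0,0]}]'
python3 -m jog '[{"travel":[0,0,0.1],"rotation":[0,0,0]},{"travel":[0,0,0.2],"rotation":[0,0,0]},{"travel":[0,0,0.3],"rotation":[0,0,0]},{"travel":[0,0,0.35],"rotation":[0,0,0]},{"travel":[0,0,0.35],"rotation":[0,0,0]},{"travel":[0,0,0.35],"rotation":[0,0,0]}]'
python3 - <<'E'
from h import *
S=ctrl.snapshot("scene");cv2.imwrite("pics/s6.png",cv2.resize(S[150:270,320:480],(800,600),interpolation=cv2.INTER_CUBIC)[:,:,::-1])
p=ctrl.observe()["position"];print(p)
f=lambda q:((proj("scene",q)-[320,150])*5).round()
for dz in(.013,.041):print([f(p+[s*.0425,0,dz]) for s in(-1,1)])
print("grip",f([.5396,-.0168,.03]))
E
```

```text
clock: 12.32
position: [0.539, -0.017, 0.1083]
ee_rot: [0.688, 0.726, -0.001, -0.001]
contact_force: [0.1, 0.2, 0.8]
grip_width: 1.002
grasp_force: 0.0
clock: 12.82
position: [0.5406, -0.017, 0.04]
ee_rot: [0.688, 0.726, 0.001, 0.001]
contact_force: [-0.3, 0.3, 0.4]
grip_width: 1.001
grasp_force: 0.0
[ 0.54097505 -0.01703776  0.04047065]
[array([142., 415.]), array([170., 575.])]
[array([146., 382.]), array([175., 544.])]
grip [152. 517.]
```

View pics/s6.png

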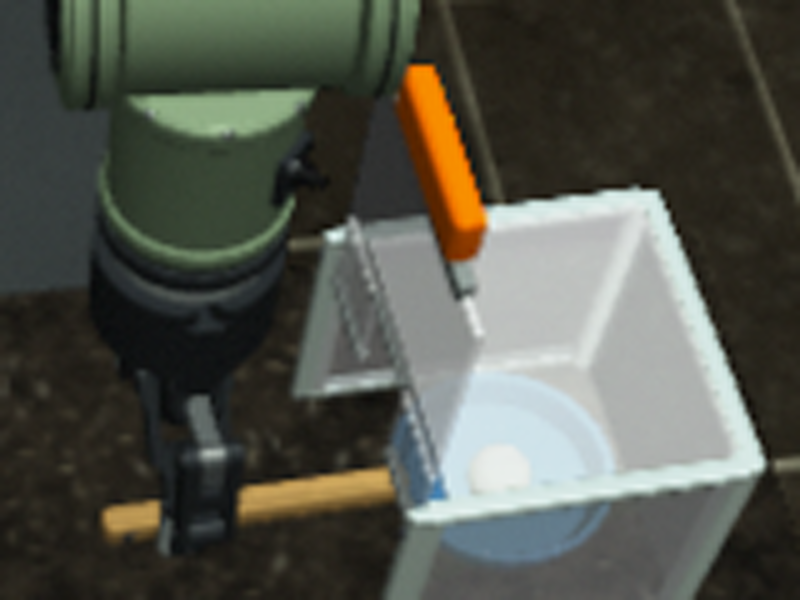

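The near fingertip is at about crop (195,548), straddling the handle with the dish and ball undisturbed. The same 25–28 mm height offset applies and the bar stays clear of the wrist, so I'll go down to a reported −0.014.

```bash
python3 -m jog '[{"travel":[-0.02,0,0.04],"rotation":[0,0,0]},{"travel":[-0.02,0,0.08],"rotation":[0,0,0]},{"travel":[-0.02,0,0.12],"rotation":[0,0,0]},{"travel":[-0.02,0,0.16],"rotation":[0,0,0]},{"travel":[-0.02,0,0.2],"rotation":[0,0,0]},{"travel":[-0.02,0,0.2],"rotation":[0,0,0]}]'
python3 -m jog '[{"travel":[0,0,0.02],"rotation":[0,0,0]},{"travel":[0,0,0.04],"rotation":[0,0,0]},{"travel":[0,0,0.055],"rotation":[0,0,0]},{"travel":[0,0,0.07],"rotation":[0,0,0]},{"travel":[0,0,0.07],"rotation":[0,0,0]},{"travel":[0,0,0.07],"rotation":[0,0,0]}]'
```

```text
clock: 13.37
position: [0.5383, -0.0209, -0.0031]
ee_rot: [0.688, 0.726, -0.001, -0.001]
contact_force: [-1.2, -0.1, -0.6]
grip_width: 0.999
grasp_force: 0.0
clock: 13.87
position: [0.5397, -0.0209, -0.0152]
ee_rot: [0.688, 0.726, -0.0, -0.0]
contact_force: [0.4, -0.5, -0.1]
grip_width: 0.999
grasp_force: 0.0
```

```bash
python3 - <<'E'
from h import *
S=ctrl.snapshot("scene");cv2.imwrite("pics/s7.png",cv2.resize(S[220:270,330:430],(800,400),interpolation=cv2.INTER_CUBIC)[:,:,::-1])
p=ctrl.observe()["position"]
for dz in(.013,.041):print([((proj("scene",p+[s*.0425,0,dz])-[330,220])*8).round() for s in(-1,1)])
E
```

```text
[array([121., 202.]), array([164., 451.])]
[array([127., 153.]), array([171., 405.])]
```

View pics/s7.png

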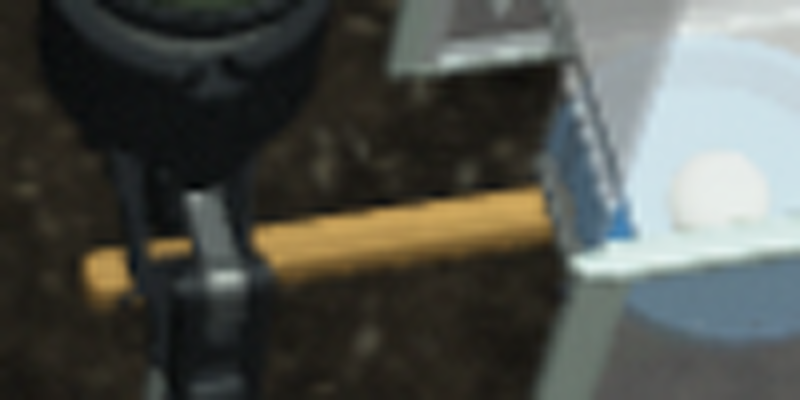

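No contact at a reported z of −15 mm, which confirms the offset. The fingers straddle the handle, with the near one at crop (205,330). I'll close on it.

```bash
python3 -m jog '[{"travel":[0,0,0],"rotation":[0,0,0]},{"travel":[0,0,0],"rotation":[0,0,0]},{"travel":[0,0,0],"rotation":[0,0,0]},{"travel":[0,0,0],"rotation":[0,0,0]},{"travel":[0,0,0],"rotation":[0,0,0]},{"travel":[0,0,0],"rotation":[0,0,0]},{"travel":[0,0,0],"rotation":[0,0,0]},{"travel":[0,0,0],"rotation":[0,0,0]},{"travel":[0,0,0],"rotation":[0,0,0]},{"travel":[0,0,0],"rotation":[0,0,0]},{"travel":[0,0,0],"rotation":[0,0,0]},{"travel":[0,0,0],"rotation":[0,0,0]}]' -1 40
python3 -m jog '[{"travel":[0,0,0],"rotation":[0,0,0]},{"travel":[0,0,0],"rotation":[0,0,0]},{"travel":[0,0,0],"rotation":[0,0,0]},{"travel":[0,0,0],"rotation":[0,0,0]}]' -1 100
python3 -m jog '[{"travel":[0,0,-0.01],"rotation":[0,0,0]},{"travel":[0,0,-0.02],"rotation":[0,0,0]},{"travel":[0,0,-0.03],"rotation":[0,0,0]},{"travel":[0,0,-0.04],"rotation":[0,0,0]},{"travel":[0,0,-0.05],"rotation":[0,0,0]},{"travel":[0,0,-0.05],"rotation":[0,0,0]},{"travel":[0,0,-0.05],"rotation":[0,0,0]}]'
python3 - <<'E'
from h import *
I={}
for n in("scene","top"):I[n]=ctrl.snapshot(n)
S=I["scene"][180:290,320:480];T=I["top"][210:320,150:310]
cv2.imwrite("pics/c8.png",np.hstack([cv2.resize(a,(400,275),interpolation=2) for a in(S,T)])[:,:,::-1])
E
```

```text
clock: 14.92
position: [0.5399, -0.021, -0.015]
ee_rot: [0.688, 0.726, 0.0, 0.0]
contact_force: [-0.5, -0.3, -0.1]
grip_width: 0.158
grasp_force: 44.6
clock: 15.25
position: [0.5399, -0.021, -0.015]
ee_rot: [0.688, 0.726, 0.0, 0.0]
contact_force: [0.0, 0.0, 1.3]
grip_width: 0.139
grasp_force: 100.7
clock: 15.83
position: [0.5397, -0.021, -0.005]
ee_rot: [0.687, 0.726, -0.0, 0.0]
contact_force: [-0.3, -0.5, -1.5]
grip_width: 0.142
grasp_force: 100.5
```

View pics/c8.png

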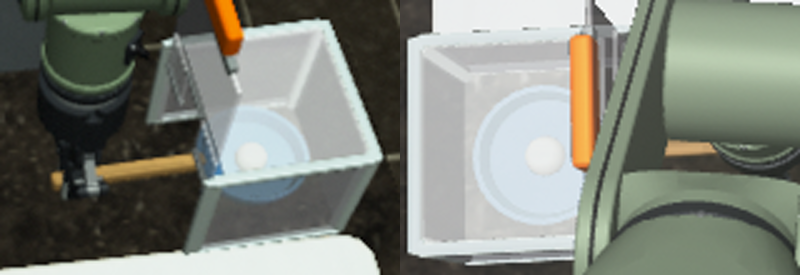

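The dish is off the worktop, with about 1.5–1.9 N of weight on the wrist and the ball centred at crop (545,155). I'll lift 20 mm more to clear the teaspoon and draw it straight out smoothly.

```bash
python3 -m jog '[{"travel":[0,0,-0.01],"rotation":[0,0,0]},{"travel":[0,0,-0.03],"rotation":[0,0,0]},{"travel":[0,0,-0.05],"rotation":[0,0,0]},{"travel":[0,0,-0.07],"rotation":[0,0,0]},{"travel":[0,0,-0.09],"rotation":[0,0,0]},{"travel":[0,0,-0.1],"rotation":[0,0,0]},{"travel":[0,0,-0.1],"rotation":[0,0,0]},{"travel":[0,0,-0.1],"rotation":[0,0,0]}]'
python3 -m jog '[{"travel":[-0.01,0,0],"rotation":[0,0,0]},{"travel":[-0.03,0,0],"rotation":[0,0,0]},{"travel":[-0.06,0,0],"rotation":[0,0,0]},{"travel":[-0.1,0,0],"rotation":[0,0,0]},{"travel":[-0.15,0,0],"rotation":[0,0,0]},{"travel":[-0.21,0,0],"rotation":[0,0,0]},{"travel":[-0.28,0,0],"rotation":[0,0,0]},{"travel":[-0.35,0,0],"rotation":[0,0,0]},{"travel":[-0.42,0,0],"rotation":[0,0,0]},{"travel":[-0.49,0,0],"rotation":[0,0,0]},{"travel":[-0.56,0,0],"rotation":[0,0,0]},{"travel":[-0.63,0,0],"rotation":[0,0,0]},{"travel":[-0.7,0,0],"rotation":[0,0,0]},{"travel":[-0.76,0,0],"rotation":[0,0,0]},{"travel":[-0.81,0,0],"rotation":[0,0,0]},{"travel":[-0.85,0,0],"rotation":[0,0,0]},{"travel":[-0.88,0,0],"rotation":[0,0,0]},{"travel":[-0.9,0,0],"rotation":[0,0,0]},{"travel":[-0.91,0,0],"rotation":[0,0,0]},{"travel":[-0.91,0,0],"rotation":[0,0,0]}]'
```

```text
clock: 16.6
position: [0.5398, -0.021, 0.0151]
ee_rot: [0.688, 0.726, 0.0, 0.0]
contact_force: [-0.4, 0.2, -1.1]
grip_width: 0.14
grasp_force: 100.5
clock: 18.27
position: [0.5498, -0.2028, 0.0149]
ee_rot: [0.688, 0.726, 0.0, 0.0]
contact_force: [0.0, 0.2, -2.0]
grip_width: 0.139
grasp_force: 100.5
```

```bash
python3 -m jog '[{"travel":[0,0,-0.01],"rotation":[0,0,0]},{"travel":[0,0,-0.03],"rotation":[0,0,0]},{"travel":[0,0,-0.06],"rotation":[0,0,0]},{"travel":[0,0,-0.1],"rotation":[0,0,0]},{"travel":[0,0,-0.15],"rotation":[0,0,0]},{"travel":[0,0,-0.2],"rotation":[0,0,0]},{"travel":[0,0,-0.25],"rotation":[0,0,0]},{"travel":[0,0,-0.3],"rotation":[0,0,0]},{"travel":[0,0,-0.35],"rotation":[0,0,0]},{"travel":[0,0,-0.39],"rotation":[0,0,0]},{"travel":[0,0,-0.42],"rotation":[0,0,0]},{"travel":[0,0,-0.44],"rotation":[0,0,0]},{"travel":[0,0,-0.45],"rotation":[0,0,0]},{"travel":[0,0,-0.45],"rotation":[0,0,0]},{"travel":[0,0,-0.45],"rotation":[0,0,0]}]'
python3 go.py .60 -.065 .105 3.1
python3 - <<'E'
from h import *
I={}
for n in("scene","top"):I[n]=ctrl.snapshot(n)
S=I["scene"][150:290,250:430];T=I["top"][180:320,200:380]
cv2.imwrite("pics/c9.png",np.hstack([cv2.resize(a,(400,311),interpolation=2) for a in(S,T)])[:,:,::-1])
E
```

```text
clock: 19.52
position: [0.5494, -0.2026, 0.1046]
ee_rot: [0.688, 0.726, -0.0, -0.0]
contact_force: [-0.2, -0.2, -2.3]
grip_width: 0.134
grasp_force: 100.5
t 19.52 pos [ 0.5494 -0.2026  0.1046] travel [ 0.673  0.29  -0.002] rot [-5.0000e-04  2.0000e-04  1.0003e+00] F [-0.2 -0.2 -2.3] grip 100.5 0.134
```

View pics/c9.png

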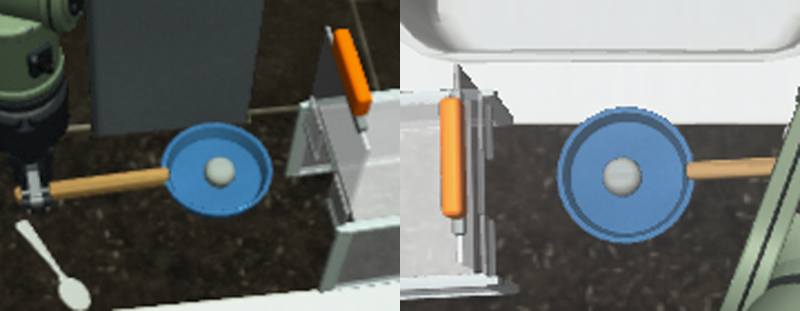

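The dish is out in front, held by its handle, with the ball centred (crop (622,177) on the blue disc centred at about (625,173)). Now the quarter turn, smoothly in two halves.

```bash
python3 -m jog '[{"travel":[0,0,0],"rotation":[0,0,0.01]},{"travel":[0,0,0],"rotation":[0,0,0.03]},{"travel":[0,0,0],"rotation":[0,0,0.06]},{"travel":[0,0,0],"rotation":[0,0,0.1]},{"travel":[0,0,0],"rotation":[0,0,0.14]},{"travel":[0,0,0],"rotation":[0,0,0.18]},{"travel":[0,0,0],"rotation":[0,0,0.22]},{"travel":[0,0,0],"rotation":[0,0,0.26]},{"travel":[0,0,0],"rotation":[0,0,0.3]},{"travel":[0,0,0],"rotation":[0,0,0.34]},{"travel":[0,0,0],"rotation":[0,0,0.38]},{"travel":[0,0,0],"rotation":[0,0,0.42]},{"travel":[0,0,0],"rotation":[0,0,0.45]},{"travel":[0,0,0],"rotation":[0,0,0.475]},{"travel":[0,0,0],"rotation":[0,0,0.49]},{"travel":[0,0,0],"rotation":[0,0,0.5]},{"travel":[0,0,0],"rotation":[0,0,0.5]},{"travel":[0,0,0],"rotation":[0,0,0.5]},{"travel":[0,0,0],"rotation":[0,0,0.5]}]'
python3 -m jog '[{"travel":[0,0,0],"rotation":[0,0,0.01]},{"travel":[0,0,0],"rotation":[0,0,0.03]},{"travel":[0,0,0],"rotation":[0,0,0.06]},{"travel":[0,0,0],"rotation":[0,0,0.1]},{"travel":[0,0,0],"rotation":[0,0,0.14]},{"travel":[0,0,0],"rotation":[0,0,0.18]},{"travel":[0,0,0],"rotation":[0,0,0.22]},{"travel":[0,0,0],"rotation":[0,0,0.26]},{"travel":[0,0,0],"rotation":[0,0,0.3]},{"travel":[0,0,0],"rotation":[0,0,0.34]},{"travel":[0,0,0],"rotation":[0,0,0.38]},{"travel":[0,0,0],"rotation":[0,0,0.42]},{"travel":[0,0,0],"rotation":[0,0,0.45]},{"travel":[0,0,0],"rotation":[0,0,0.475]},{"travel":[0,0,0],"rotation":[0,0,0.49]},{"travel":[0,0,0],"rotation":[0,0,0.5]},{"travel":[0,0,0],"rotation":[0,0,0.5]},{"travel":[0,0,0],"rotation":[0,0,0.5]},{"travel":[0,0,0],"rotation":[0,0,0.5]}]'
python3 go.py .60 -.065 .105 -3.5
```

```text
clock: 21.2
position: [0.5496, -0.2026, 0.1048]
ee_rot: [0.913, 0.408, -0.0, -0.0]
contact_force: [-0.0, 0.8, -2.7]
grip_width: 0.139
grasp_force: 100.5
clock: 22.78
position: [0.5497, -0.2026, 0.1049]
ee_rot: [1.0, 0.027, -0.0, -0.0]
contact_force: [0.1, -0.5, -1.8]
grip_width: 0.141
grasp_force: 100.5
t 22.78 pos [ 0.5497 -0.2026  0.1049] travel [ 0.289 -0.673 -0.   ] rot [-0.      0.      0.0738] F [ 0.1 -0.5 -1.8] grip 100.5 0.141
```

```bash
python3 -m jog '[{"travel":[0.004,-0.01,0],"rotation":[0,0,0]},{"travel":[0.013,-0.03,0],"rotation":[0,0,0]},{"travel":[0.026,-0.06,0],"rotation":[0,0,0]},{"travel":[0.043,-0.1,0],"rotation":[0,0,0]},{"travel":[0.065,-0.15,0],"rotation":[0,0,0]},{"travel":[0.086,-0.2,0],"rotation":[0,0,0]},{"travel":[0.108,-0.25,0],"rotation":[0,0,0]},{"travel":[0.13,-0.3,0],"rotation":[0,0,0]},{"travel":[0.151,-0.35,0],"rotation":[0,0,0]},{"travel":[0.173,-0.4,0],"rotation":[0,0,0]},{"travel":[0.194,-0.45,0],"rotation":[0,0,0]},{"travel":[0.216,-0.5,0],"rotation":[0,0,0]},{"travel":[0.237,-0.55,0],"rotation":[0,0,0]},{"travel":[0.255,-0.59,0],"rotation":[0,0,0]},{"travel":[0.272,-0.63,0],"rotation":[0,0,0]},{"travel":[0.281,-0.65,0],"rotation":[0,0,0]},{"travel":[0.29,-0.67,0],"rotation":[0,0,0]},{"travel":[0.29,-0.67,0],"rotation":[0,0,0]},{"travel":[0.29,-0.67,0],"rotation":[0,0,0]},{"travel":[0.29,-0.67,0],"rotation":[0,0,0]}]'
python3 -m jog '[{"travel":[0,0,0],"rotation":[0,0,0]},{"travel":[0,0,0],"rotation":[0,0,0]},{"travel":[0,0,0],"rotation":[0,0,0]},{"travel":[0,0,0],"rotation":[0,0,0]},{"travel":[0,0,0],"rotation":[0,0,0]},{"travel":[0,0,0],"rotation":[0,0,0]},{"travel":[0,0,0],"rotation":[0,0,0]},{"travel":[0,0,0],"rotation":[0,0,0]},{"travel":[0,0,0],"rotation":[0,0,0]},{"travel":[0,0,0],"rotation":[0,0,0]},{"travel":[0,0,0],"rotation":[0,0,0]},{"travel":[0,0,0],"rotation":[0,0,0]}]'
python3 - <<'E'
from h import *
C={}
for n in("scene","top"):
    I=ctrl.snapshot(n);cv2.imwrite(f"pics/{n}9.png",I[:,:,::-1])
    h=cv2.cvtColor(I,cv2.COLOR_RGB2HSV)
    box=(200,200,440,440) if n=="scene" else (230,60,440,260)
    m=mask(n,I,(98,90,50),(120,255,255),box);p=np.argwhere(m)[:,::-1].astype(np.int32)
    H=cv2.convexHull(p);e=cv2.fitEllipse(H);print(n,len(p),p.min(0),p.max(0),e)
    # ball: low-saturation pixels inside hull
    k=np.zeros(m.shape,np.uint8);cv2.fillConvexPoly(k,H,255);k=cv2.erode(k,np.ones((7,7)))
    b=((k>0)&(h[...,1]<60)).astype(np.uint8);nn,l,s,c=cv2.connectedComponentsWithStats(b);i=1+np.argmax(s[1:,4])
    print(" ball",c[i],s[i]);C[n]=(c[i],np.array(e[0]))
    o=mask(n,I,(2,150,70),(22,255,255),(370,140,430,240) if n=="scene" else (200,180,260,300));q=np.argwhere(o)[:,::-1];print(" bar",q.min(0),q.max(0))
print("ball",tri(C["scene"][0],C["top"][0]),"dish outline centre",tri(C["scene"][1],C["top"][1]))
print(ctrl.observe()["joint_velocities"].round(3))
E
```

```text
clock: 24.45
position: [0.6001, -0.0661, 0.1049]
ee_rot: [1.0, 0.027, -0.0, 0.0]
contact_force: [0.3, -0.6, -2.0]
grip_width: 0.139
grasp_force: 100.5
clock: 25.45
position: [0.6003, -0.0657, 0.1049]
ee_rot: [1.0, 0.027, 0.0, 0.0]
contact_force: [-0.9, -0.6, -2.7]
grip_width: 0.14
grasp_force: 100.5
scene 2102 [325 305] [380 357] ((352.40948486328125, 330.66253662109375), (52.07056427001953, 56.37074279785156), 102.93824768066406)
 ball [353.89784946 333.83870968] [347 326  15  16 186]
 bar [399 163] [416 201]
top 1778 [287 100] [346 142] ((316.7991027832031, 125.9583740234375), (52.8411750793457, 59.2723503112793), 88.4342041015625)
 ball [315.29816514 126.28899083] [307 118  17  17 218]
 bar [218 224] [227 276]
ball (array([ 0.77554535, -0.0551861 ,  0.14063124]), np.float64(0.0009121080736749406)) dish outline centre (array([ 0.77260717, -0.05814186,  0.15004715]), np.float64(0.0007248293120561514))
[0.001 0.001 0.001 0.    0.002 0.001]
```

Measured at the end: the ball is about 4 mm from the dish's middle, the underside is about 0.12 m up, the dish centre is within about 15 mm of my estimate of basin_near, and the bar is still up at row 201.

```bash
python3 -c "
from cell import ctrl
print(ctrl.sign_off())"
```

```text
the job is handed in; nothing more can be done
None
```

I handed the job in (no verdict was shown) with the pane up and the dish held still about 0.12 m over the near half of the large basin, handle towards the robot and the ball about 4 mm from its middle.

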